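# Start the turntable's pivot screw square

## Robot

A 6-joint arm with a two-finger parallel gripper is mounted at the origin on the work surface. World frame = base frame: x ahead of the robot, y to its left, z up, the work surface at z = 0. Lengths are in m, angles in rad, forces in N, time in s.
With the tool pointing down it reaches from about 0.25 to 0.725 m from the base axis. Payload 4 kg.
Tool frame: the origin (TCP) lies between the finger pads; the fingertips stand 8 mm ahead of it and the grasp point (between the pads) lies 11 mm behind it (bot.tip_reach is the distance from the TCP to the fingertips, in m); z points along the fingers, y is the line along which they close (so a half turn about z gives the same grasp; the last joint's range is limited). The gripper opens to 85 mm and grips with 20 to 120 N. Pads are 22 mm wide; open, the fingers measure 114 mm over their backs; the gripper's body (76 mm by 85 mm) begins 54 mm behind the grasp point. The pads swing forward as they close: fully open they stand 13 mm farther back than shut.
Start: joints at [1.263, 0.241, 0.005, 1.335, 0, 1.571], TCP at [0.151, 0.477, 0.239] pointing down, gripper open.
Joint ranges: [-2.72, 2.72], [-1.05, 1.87], [-1.09, 1.28], [-1.99, 2.15], [-1.42, 1.44], [-3.14, 3.14]. Speed limits (rad/s): [2.79, 2.79, 3.14, 3.14, 3.14, 3.14].

## Interface

Orientations are given as a unit quaternion [x, y, z, w].
In Python, from workcell import bot gives the robot as it stands.
- The arm moves only by the tool move_arm, never from a script. Its argument "deltas" is a list of rows, each a list of 7 numbers: the opening, from 0 (shut) to 1 (fully open), then the shift along the tool's x, y, z in mm, then the turn, a rotation vector about the tool's x, y, z in degrees. In form: [[gripper, tx, ty, tz, ax, ay, az], ...]. A call has 1 to 10 rows; each row shifts and turns the commanded pose from where the row before left it, along the tool's axes as they then stand; what a row does not reach is not made up. A row lasts 1/12 s, in which the tool goes at most 41.7 mm and 7.16 degrees, less where a joint would pass 70% of its speed; a pose out of reach is approached as far as the arm can. A call is refused whole if a number of a shift passes 41.7 or a number of a turn 7.16, either way. A call with a gripper value outside its range is refused whole. The fingers move at their own pace and stop on an object; the grip force is fixed at half the most. Time passes only in rows, so rows that do not move let the fingers close. It gives the time, the measured TCP pose, the force, the opening and the grip force at its end, in the units of the state.
- bot.get_obs(): the state, without advancing time (a new reading comes with each control period).
- bot.camera(name): name is "scene" or "top"; returns the picture (420x560x3 uint8, blue, green, red); there is no depth.
- bot.calibration(name): a dict with "K" (3x3 intrinsics, pixels), "position" and "orientation" of the camera in the world. Camera axes: x right, y down, z forward; pixel columns grow to the right and rows downward; lengths in m; the calibration is good to about 2 mm. A picture is of the moment at which its call begins. calibration takes no time and is no camera call.
- bot.job_done(): hands the job in; it is judged then, once.
Trained networks look in the newest picture that a camera, given by its name, has taken for a name from the list of things; names that differ only in an ending like _2 or _b are one class to them, and where a whole thing is asked for, a point or a joint stands for the part that bears it (a point fixed in the world has none). Each returns a list of dicts, best first, with "conf" (0 to 1); they miss things now and then, are a little off and sometimes report something else, mostly with a low value. They report only what shows in the picture. A call takes as long as a camera call. They do not tell look-alikes from the thing itself.
- bot.outline_of(query, camera): "pixels" (420x560 bool, what is visible of it) and "rect" ([left, top, width, height] in pixels, round what is visible of it).
The state is a dict: "clock": time; "joint_pos": joint angles; "joint_vel": joint speeds; "tau": joint torques, N m; "eef_pos": TCP position; "tool_rot": TCP orientation; "ft_force": force on the tool from outside, world axes, zero at the start; "ft_torque": the same for the moment, N m; "grip_width": finger opening in m; "grasp_force": force on a finger pad.
Only numpy, scipy, OpenCV 4.12 (cv2) and the standard library are available. Lean on these libraries where they do the work, as an engineer would, in place of code of your own. Each camera call takes 0.05 s, during which the arm holds its last target. There are 200 camera calls.

## Task

The square-headed coach screw that pivots the cork-topped turntable stands loose and leaning in its pilot hole. Take the T-handled driver from its block, fit its socket well down over the screw's head by feel without bearing down hard (keep the push under about 15 N), bring the screw upright on its hole before you turn it, then, keeping it upright, give it at least its first quarter turn clockwise so that the thread catches. Lift the driver off, leaving the screw standing upright, and stand the driver back in its well in the block; leave everything else as it is.

Things in the scene. Friction and masses are not known exactly. Their poses are not given: they have to be found in the camera images.
- organiser: the cork-topped turntable organiser: fixed base 176 mm across, on it a freely spinning disc 260 mm across whose cork top lies 46 mm above the desk. Origin at the centre of the base's underside, z up. The coach screw standing in its centre counts as part of it
- pilot_hole (a point): mouth of the screw's pilot hole in the base, at the centre, 18 mm above the desk (under the disc, which has a wide bushed hole there). Its z axis is the upright line on which the screw must stand. The loose screw rocks about this point, easily (under 1 N at the head), at most 5 degrees about each of two crossed axes, and stays as it is left
- screw_top (a point): centre of the top of the coach screw's square head (16 mm over the flats, 8 mm high, on an 11 mm shank), 68 mm from pilot_hole along the screw; z is the screw's axis. At the start it leans 3 to 5 degrees, the head 3 to 6 mm off the upright line. This point does not turn with the screw: which way the head's flats face is not given and differs each time
- screw_turn (a joint): how far the screw has been turned into the thread, rad, 0 at the start, growing clockwise seen from above; it does not turn back below 0. Turning takes about 0.09 N m; its sinking in the first turn is too small to matter
- driver: the T-handled box driver, 121 mm tall, 0.16 to 0.26 kg, standing in the block, mouth down. Origin at the centre of its mouth (lower end), z up along its 11 mm shank, x along the wooden crossbar. Crossbar 90 mm long (x), 22 mm thick (y), 26 mm high, its middle 108 mm above the mouth: grip it there across its thickness
- driver_mouth (a point): the centre of the driver's mouth (same as its origin). Square socket, 25 mm outside, 18 mm inside (1 mm play all round a centred head, about 9 degrees of slack either way), 12 mm deep, with a 2 mm 45 degree flare at the mouth; its flats are parallel and square to the crossbar
- block: beech tool block fixed to the desk, 110 x 70 mm, 36 mm high, origin at the centre of its underside, x along its long side; it has a square well for the driver and two thin bits (reaching at most 70 mm above the desk) at its other end, 54 mm from the well
- block_well (a point): centre of the floor of the block's square well, 29 mm wide, 22 mm deep, floor 14 mm above the desk; the driver's mouth stands here, its crossbar along the block's x
- jar: glass jar with an aluminium screw lid, 56 mm across, 72 mm tall, standing on the turntable; to be left alone. Origin under its middle
- marker_a: highlighter tube, 25 mm across, 98 mm tall, standing on the turntable; to be left alone. Origin under its middle
- marker_b: the other highlighter tube, alike, standing next to it; to be left alone. Origin under its middle
- clip: binder clip, 40 mm wide, 45 mm tall, on the turntable; to be left alone. Origin under its middle
- pen: steel pen, 130 mm long, 9 mm thick, lying on the turntable; to be left alone. Origin under its middle
- mug: white mug, 80 mm across, 92 mm tall, on the desk; to be left alone. Origin under its middle
- tape: heavy tape dispenser, 135 x 50 mm, 85 mm tall, on the desk; to be left alone. Origin under its middle
- stapler: stapler, 135 x 36 mm, 46 mm tall, on the desk; to be left alone. Origin under its middle
There are look-alikes about, which are no part of the job. Of the things that look like the driver, the middle-sized one is meant.

How it is judged:
By the outcome, as a careful person would: the job done as asked, in the order asked, and still so for the second after the job is handed in, with the robot touching nothing.
It also fails if it takes over 72 s, if anything falls off the work surface, if the arm or the gripper's body presses on something with over 40 N, if the wrist force passes 120 N, or if a joint passes its speed limit or range.

## Working session

There is one attempt and no reset: what is moved stays moved. The work goes in short steps, Python scripts to look and compute and a tool call to move; the robot and the scene stay as the last step left them, time stands still between calls to the robot, and variables do not carry over. Pictures are saved under pics/ and viewed, at most 10 in all, crops included, and the job is handed in when it is done.

Besides the shell and the picture viewer there is one more tool, called after "Request:" as name([rows], argument=value, ...), one row to a line, values as JSON. move_arm: Moves the arm, as the interface text tells. Its arguments: {"type":"object","properties":{"deltas":{"type":"array","items":{"type":"array","items":{"type":"number"}}}},"required":["deltas"]}

```bash
ls; mkdir -p pics; cat > h.py <<'E'
import numpy as np, cv2
from scipy.spatial.transform import Rotation as R
from workcell import bot
def cal(c):
    k=bot.calibration(c); return np.array(k["K"]),np.array(k["position"]),R.from_quat(k["orientation"]).as_matrix()
def px2z(c,u,v,z):
    K,p,M=cal(c); d=M@np.linalg.inv(K)@[u,v,1]; return p+d*(z-p[2])/d[2]
def proj(c,P):
    K,p,M=cal(c); q=K@(M.T@(np.array(P)-p)); return q[:2]/q[2]
def tri(u1,u2):
    A=[];b=[]
    for c,(u,v) in (("scene",u1),("top",u2)):
        K,p,M=cal(c); d=M@np.linalg.inv(K)@[u,v,1]; d/=np.linalg.norm(d); Q=np.eye(3)-np.outer(d,d); A.append(Q); b.append(Q@p)
    x=np.linalg.lstsq(np.vstack(A),np.hstack(b),rcond=None)[0]; return x
E
python3 - <<'E'
from h import *
for c in ("scene","top"):
    im=bot.camera(c); cv2.imwrite(f"pics/{c}0.png",im); print(c,*[np.round(x,3).tolist() for x in cal(c)])
    for n in ("driver","block","organiser"):
        for r in bot.outline_of(n,c): print(c,n,round(r["conf"],2),r["rect"])
o=bot.get_obs(); print({k:np.round(v,3).tolist() for k,v in o.items()})
E
```

```text
pics
scene [[441.738, 0.0, 282.198], [0.0, 441.738, 213.914], [0.0, 0.0, 1.0]] [1.138, 0.506, 0.969] [[-0.638, 0.585, -0.501], [0.77, 0.479, -0.421], [-0.006, -0.655, -0.756]]
scene driver 0.59 [192.5, 132.6, 18.8, 54.3]
scene driver 0.57 [218.0, 162.3, 28.2, 37.9]
scene driver 0.47 [262.6, 171.6, 19.7, 18.5]
scene block 0.98 [206.6, 186.0, 44.2, 41.3]
scene organiser 0.97 [281.4, 213.2, 104.2, 86.6]
top [[463.808, 0.0, 284.656], [0.0, 463.808, 205.154], [0.0, 0.0, 1.0]] [0.363, 0.005, 1.283] [[-0.024, -0.983, 0.182], [-1.0, 0.021, -0.021], [0.017, -0.183, -0.983]]
top driver 0.93 [371.2, 197.1, 46.8, 32.4]
top driver 0.75 [332.4, 193.6, 14.4, 35.5]
top driver 0.48 [316.9, 247.0, 16.3, 20.3]
top block 0.71 [321.4, 189.3, 29.6, 40.1]
top block 0.36 [433.6, 261.2, 39.9, 36.6]
top organiser 0.73 [164.3, 183.2, 96.7, 89.9]
{'clock': 0.4, 'joint_pos': [1.263, 0.241, 0.005, 1.335, 0.0, 1.571], 'joint_vel': [0.001, -0.003, 0.002, 0.001, -0.001, 0.001], 'tau': [0.001, -37.178, 25.233, 0.005, 0.0, -0.0], 'eef_pos': [0.151, 0.476, 0.239], 'tool_rot': [0.153, 0.988, -0.0, -0.0], 'ft_force': [-1.02, 0.152, -0.271], 'ft_torque': [0.004, 0.018, 0.007], 'grasp_force': 0.0, 'grip_width': 0.086}
```

View pics/scene0.png

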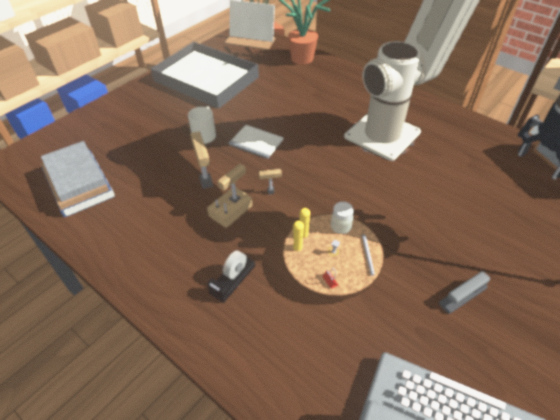

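View pics/top0.png

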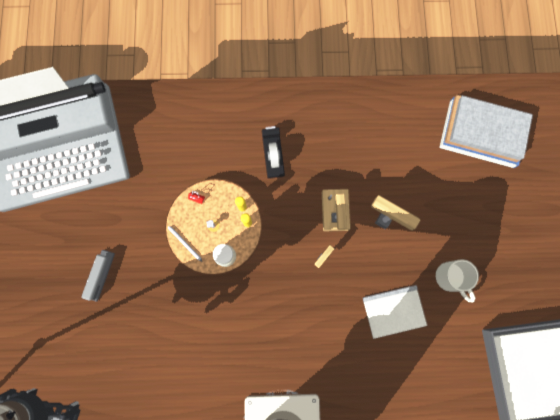

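Driver look-alikes: a large one free-standing (scene 200,160; top 396,213), one standing in the block (scene 232,180; top 340,211), and a small one (scene 270,178; top 324,257). The one in the block looks middle-sized, so I'll check it in a close crop.

```bash
python3 - <<'E'
from h import *
def crop(c,x,y,w,h,s): 
    return cv2.resize(cv2.imread(f"pics/{c}0.png")[y:y+h,x:x+w],(w*s,h*s),interpolation=cv2.INTER_CUBIC)
a=np.hstack([crop("scene",185,128,100,75,4),crop("top",310,180,100,75,4)])
b=np.hstack([crop("scene",310,225,50,37,8),crop("top",190,205,50,37,8)])
cv2.imwrite("pics/crop0.png",np.vstack([a,b]))
# sizes of three
for n,c,u in (("blk","top",(340,211)),("big","top",(396,213)),("small","top",(324,257))): print(n,px2z(c,*u,0.12).round(3))
def disc(c):
    r=bot.outline_of("organiser",c)[0]; return r
for c in("scene","top"):
    bot.camera(c)
    r=bot.outline_of("organiser",c)[0]; m=r["pixels"].astype(np.uint8)
    cnt=max(cv2.findContours(m,cv2.RETR_EXTERNAL,cv2.CHAIN_APPROX_NONE)[0],key=len)
    hull=cv2.convexHull(cnt)[:,0,:]
    P=np.array([px2z(c,*q,0.043)[:2] for q in hull.astype(float)])
    from scipy.optimize import least_squares
    s=least_squares(lambda t:np.hypot(P[:,0]-t[0],P[:,1]-t[1])-t[2],[*P.mean(0),.13],loss="soft_l1",f_scale=.002)
    print(c,"disc",s.x.round(4),"px of hole z18",proj(c,[*s.x[:2],.018]).round(2),"upright top",proj(c,[*s.x[:2],.086]).round(2))
    for q in ("screw_top","pilot_hole","driver_mouth","block"):
        for r in bot.outline_of(q,c)[:4]:
            ys,xs=np.nonzero(r["pixels"]); print(c,q,round(r["conf"],2),r["rect"],xs.mean().round(1),ys.mean().round(1))
E
```

```text
blk [ 0.56 -0.16  0.12]
big [ 0.552 -0.303  0.12 ]
small [ 0.445 -0.114  0.12 ]
scene disc [0.5413 0.1734 0.133 ] px of hole z18 [332.01 257.93] upright top [334.15 242.19]
scene screw_top 0.59 [330.5, 240.9, 7.9, 13.3] 335.0 245.1
scene pilot_hole 0.63 [282.9, 210.4, 103.8, 87.0] 334.3 258.7
scene driver_mouth 0.9 [218.2, 164.4, 27.6, 39.2] 232.3 179.2
scene driver_mouth 0.75 [193.7, 130.4, 21.0, 58.8] 201.9 158.1
scene driver_mouth 0.55 [257.8, 167.0, 23.6, 26.6] 270.1 176.5
scene block 0.74 [206.0, 188.0, 47.9, 38.2] 228.8 207.2
top disc [0.5396 0.1725 0.1291] px of hole z18 [214.51 227.42] upright top [211.06 223.87]
top screw_top 0.62 [207.5, 222.3, 9.4, 5.9] 210.1 224.6
top screw_top 0.31 [260.8, 129.6, 24.7, 49.7] 272.5 152.7
top pilot_hole 0.8 [163.2, 176.7, 97.0, 97.5] 212.1 226.0
top driver_mouth 0.97 [371.8, 195.1, 46.5, 37.2] 393.2 214.6
top driver_mouth 0.55 [332.6, 194.5, 17.3, 34.4] 340.0 212.2
top driver_mouth 0.46 [315.0, 246.8, 17.3, 18.8] 323.2 256.8
top block 0.66 [318.9, 189.1, 30.8, 41.1] 330.8 208.5
```

View pics/crop0.png

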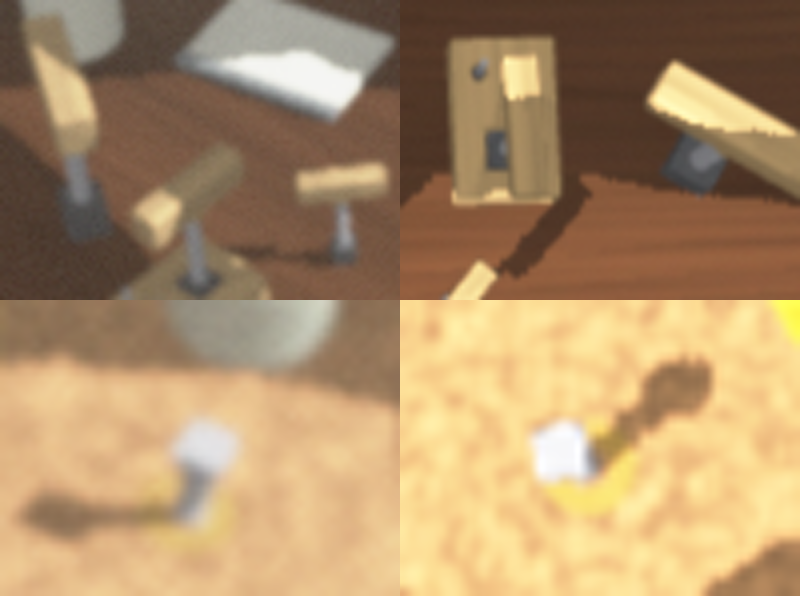

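Crop: the driver in the block (scene 232,180; top 340,211) is the middle-sized one. Screw head is at about scene (335.6,243.4) and top (210.3,223.8), with the bush at top (213.7,226.2). Now fitting silhouettes.

```bash
cat >> h.py <<'E'
from scipy.optimize import minimize
S=4
def hullmask(c,P,off,shape):
    q=np.array([proj(c,p) for p in P])-off; h=cv2.convexHull(((q+.5)*S*16).astype(np.int32)-8)
    m=np.zeros(shape,np.uint8); cv2.fillConvexPoly(m,h,1,shift=4); return m
def box(cx,cy,z0,z1,lx,ly,yaw):
    c,s=np.cos(yaw),np.sin(yaw)
    return [(cx+c*a*lx/2-s*b*ly/2,cy+s*a*lx/2+c*b*ly/2,z) for a in(-1,1) for b in(-1,1) for z in(z0,z1)]
def up(m,off,n): 
    x,y=off; return (cv2.resize(m[y:y+n,x:x+n].astype(np.float32),None,fx=S,fy=S,interpolation=cv2.INTER_LINEAR)>.5).astype(np.uint8)
def fit(masks,boxes,x0,n=80):
    offs={c:np.array([np.nonzero(m)[1].mean(),np.nonzero(m)[0].mean()]).astype(int)-n//2 for c,m in masks.items()}
    U={c:up(m,offs[c],n) for c,m in masks.items()}
    def cost(t):
        tot=0
        for c,u in U.items():
            m=np.zeros_like(u)
            for b in boxes(t): m|=hullmask(c,b,offs[c],u.shape)
            tot+=1-(m&u).sum()/(m|u).sum()
        return tot/len(U)
    best=None
    for dy in(-.15,0,.15):
        x=np.array(x0,float); x[2]+=dy
        s=minimize(cost,x,method="Nelder-Mead",options=dict(initial_simplex=np.vstack([x]+[x+d for d in np.diag([.006,.006,.1])]),xatol=1e-5,fatol=1e-5))
        if best is None or s.fun<best.fun: best=s
    return best.x.round(4),round(best.fun,3)
E
python3 - <<'E'
from h import *
dm={};bm={};hm={}
for c in("scene","top"):
    im=bot.camera(c); 
    D=bot.outline_of("driver",c); tgt=(232,180) if c=="scene" else (340,211)
    D=min(D,key=lambda r:np.hypot(r["rect"][0]+r["rect"][2]/2-tgt[0],r["rect"][1]+r["rect"][3]/2-tgt[1]))
    dm[c]=D["pixels"]; bm[c]=bot.outline_of("block",c)[0]["pixels"]
    hs=cv2.cvtColor(im,cv2.COLOR_BGR2HSV); x,y=(336,243) if c=="scene" else (210,224)
    w=np.zeros(im.shape[:2],bool); w[y-5:y+5,x-6:x+6]=1
    m=w&(hs[...,1]<60)&(hs[...,2]>150)
    hm[c]=m; ys,xs=np.nonzero(m); print(c,"head",m.sum(),xs.mean(),ys.mean())
    X=im[y-5:y+6,x-6:x+7]; print(hs[y-5:y+6,x-6:x+7,1])
dr=lambda t:[box(t[0],t[1],.109,.135,.09,.022,t[2]),box(t[0],t[1],.036,.11,.011,.011,t[2])]
bl=lambda t:[box(t[0],t[1],0,.036,.11,.07,t[2])]
for cs in(["scene"],["top"],["scene","top"]):
    print(cs,"driver",*fit({c:dm[c] for c in cs},dr,[.55,-.155,0]))
    print(cs,"block",*fit({c:bm[c]|dm[c] for c in cs},lambda t:bl(t)+dr([t[0]+.027*np.cos(t[2]),t[1]+.027*np.sin(t[2]),t[2]]),[.535,-.145,0],100),*fit({c:bm[c]|dm[c] for c in cs},lambda t:bl(t)+dr([t[0]-.027*np.cos(t[2]),t[1]-.027*np.sin(t[2]),t[2]]),[.555,-.145,0],100))
E
```

```text
scene head 51 335.19607843137254 243.27450980392157
[[101 101  96  93  93  92  97  96  96 100  98  98 100]
 [100  99  94  80  66  70  76  85  94  94  95  96 102]
 [101  98  82  55  33  28  41  57  72  83  93 100 101]
 [101  91  61  26   9   6  10  19  37  61  85  97  97]
 [ 97  71  35   9   2   1   1   4  13  41  75  95  99]
 [ 88  55  20   2   1   2   1   1   9  35  77  93 101]
 [ 89  61  25   2   1   2   1   2  17  51  83  95 101]
 [ 91  79  46  13   3   4   1   9  35  68  87  96 100]
 [103  97  76  30   7   5  14  33  62  85  91  97 100]
 [111 106  91  46  18  17  36  65  82  95  96  98 100]
 [116 110  83  44  14  25  58  85  99 101 102 102 104]]
top head 49 209.91836734693877 223.6734693877551
[[101 104 108 108 112 109  99 102 107 114 115 115 121]
 [100 108 112 105  80  48  27  35  65 112 123 125 129]
 [100 105  81  35  16   5   1   1   8  96 137 143 143]
 [101  99  48   4   1   1   2   2   2  66 129 147 146]
 [103 100  60   5   2   2   2   3   2  24 104 138 146]
 [108 104  77   4   1   2   1   3   3   6  74 122 142]
 [113 112  80   3   1   1   2   2   3   4  44 112 142]
 [116 11
[... 600 characters left out ...]
im[j])
              ~~~~^^^^^^^^
    fx = function(np.copy(x), *(wrapper_args + args))
  File "h.py", line 32, in cost
    for b in boxes(t): m|=hullmask(c,b,offs[c],u.shape)
                          ~~~~~~~~^^^^^^^^^^^^^^^^^^^^^
  File "h.py", line 18, in hullmask
    q=np.array([proj(c,p) for p in P])-off; h=cv2.convexHull(((q+.5)*S*16).astype(np.int32)-8)
                ~~~~^^^^^
  File "h.py", line 9, in proj
    K,p,M=cal(c); q=K@(M.T@(np.array(P)-p)); return q[:2]/q[2]
          ~~~^^^
  File "h.py", line 5, in cal
    k=bot.calibration(c); return np.array(k["K"]),np.array(k["position"]),R.from_quat(k["orientation"]).as_matrix()
ValueError: time passes only in moves, steps and waits
```

```bash
sed -i 's/^def cal(c):/import functools\n@functools.lru_cache\ndef cal(c):/' h.py; python3 - <<'E'
from h import *
dm={};bm={};hm={}
for c in("scene","top"):
    im=bot.camera(c); 
    D=bot.outline_of("driver",c); tgt=(232,180) if c=="scene" else (340,211)
    D=min(D,key=lambda r:np.hypot(r["rect"][0]+r["rect"][2]/2-tgt[0],r["rect"][1]+r["rect"][3]/2-tgt[1]))
    dm[c]=D["pixels"]; bm[c]=bot.outline_of("block",c)[0]["pixels"]
    hs=cv2.cvtColor(im,cv2.COLOR_BGR2HSV); x,y=(336,243) if c=="scene" else (210,224)
    w=np.zeros(im.shape[:2]); w[y-6:(y+4 if c=="scene" else y+7),x-7:x+7]=1
    hm[c]=w*np.clip((100-hs[...,1].astype(float))/100,0,1)
dr=lambda t:[box(t[0],t[1],.109,.135,.09,.022,t[2]),box(t[0],t[1],.036,.11,.011,.011,t[2])]
bl=lambda t:[box(t[0],t[1],0,.036,.11,.07,t[2])]
hd=lambda t:[box(t[0],t[1],.078,.086,.016,.016,t[2])]
for cs in(["scene"],["top"],["scene","top"]):
    print(cs,"driver",*fit({c:dm[c] for c in cs},dr,[.55,-.155,0]))
    print(cs,"block",*fit({c:bm[c]|dm[c] for c in cs},lambda t:bl(t)+dr([t[0]+.027*np.cos(t[2]),t[1]+.027*np.sin(t[2]),t[2]]),[.535,-.145,0],100),*fit({c:bm[c]|dm[c] for c in cs},lambda t:bl(t)+dr([t[0]-.027*np.cos(t[2]),t[1]-.027*np.sin(t[2]),t[2]]),[.555,-.145,0],100))
    print(cs,"head",*fit({c:hm[c] for c in cs},hd,[.541,.175,0],24))
E
```

```text
['scene'] driver [ 0.5562 -0.1619  0.0018] 0.139
['scene'] block [ 0.577  -0.1616  0.0119] 0.296 [ 0.5802 -0.162   0.0093] 0.078
['scene'] head [0.5393 0.1759 0.1738] 0.157
['top'] driver [ 0.5596 -0.1588 -0.0155] 0.249
['top'] block [ 0.5804 -0.1605 -0.0307] 0.261 [ 0.5813 -0.1606 -0.027 ] 0.17
['top'] head [0.5412 0.1764 0.2168] 0.111
['scene', 'top'] driver [ 0.5575 -0.1607 -0.0218] 0.214
['scene', 'top'] block [ 0.5782 -0.161   0.0085] 0.286 [ 0.5807 -0.1613  0.0062] 0.13
['scene', 'top'] head [0.5403 0.1761 0.1804] 0.153
```

Request:
move_arm([
  [1, 0, 0, 0, 0, 0, -5.9],
  [1, 0, 0, 0, 0, 0, -5.9],
  [1, 0, 0, 0, 0, 0, -5.8],
  [1, -10, -15, 0, 0, 0, 0],
  [1, -20, -32, 0, 0, 0, 0],
  [1, -20, -32, 0, 0, 0, 0],
  [1, -20, -32, 0, 0, 0, 0],
  [1, -20, -32, 0, 0, 0, 0],
  [1, -20, -32, 0, 0, 0, 0],
  [1, -20, -32, 0, 0, 0, 0],
])

```text
clock: 2.43
eef_pos: [0.2819, 0.2679, 0.2395]
tool_rot: [-0.0, 1.0, 0.0, 0.0]
ft_force: [-0.2, -0.4, -0.1]
grip_width: 0.0853
grasp_force: 0.0
```

Request:
move_arm([
  [1, -20, -32, 0, 0, 0, 0],
  [1, -20, -32, 0, 0, 0, 0],
  [1, -20, -32, 0, 0, 0, 0],
  [1, -20, -32, 0, 0, 0, 0],
  [1, -20, -32, 0, 0, 0, 0],
  [1, -20, -32, 0, 0, 0, 0],
  [1, -20, -32, 0, 0, 0, 0],
  [1, -20, -32, 0, 0, 0, 0],
  [1, -20, -32, 0, 0, 0, 0],
  [1, -20, -32, 0, 0, 0, 0],
])

```text
clock: 3.27
eef_pos: [0.4818, -0.0526, 0.2395]
tool_rot: [0.001, 1.0, 0.0, 0.0]
ft_force: [1.2, 0.6, -0.0]
grip_width: 0.0853
grasp_force: 0.0
```

Request:
move_arm([
  [1, -20, -32, 0, 0, 0, 0],
  [1, -20, -32, 0, 0, 0, 0],
  [1, -20, -32, 0, 0, 0, 0],
  [1, 0, 0, 0, 0, 0, 0],
  [1, 0, 0, 0, 0, 0, 0],
  [1, 0, 0, 0, 0, 0, 0],
])

```text
clock: 3.77
eef_pos: [0.5406, -0.1466, 0.2388]
tool_rot: [0.001, 1.0, 0.0, -0.001]
ft_force: [0.5, 0.1, -0.0]
grip_width: 0.0852
grasp_force: 0.0
```

Request:
move_arm([
  [1, -16, -14, 0, 0, 0, 0],
  [1, 0, 0, 20, 0, 0, 0],
  [1, 0, 0, 30, 0, 0, 0],
  [1, 0, 0, 30, 0, 0, 0],
  [1, 0, 0, 30, 0, 0, 0],
  [1, 0, 0, 18, 0, 0, 0],
  [1, 0, 0, 0, 0, 0, 0],
  [1, 0, 0, 0, 0, 0, 0],
])

```text
clock: 4.43
eef_pos: [0.556, -0.1592, 0.1112]
tool_rot: [-0.001, 1.0, 0.0, -0.001]
ft_force: [0.4, 0.4, 0.4]
grip_width: 0.0856
grasp_force: 0.0
```

```bash
python3 - <<'E'
from h import *
a=bot.camera("scene")[110:220,170:280]; b=bot.camera("top")[150:260,290:400]
cv2.imwrite("pics/g1.png",np.hstack([cv2.resize(i,(396,396),interpolation=cv2.INTER_CUBIC) for i in(a,b)]))
E
```

```text
(no output)
```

View pics/g1.png

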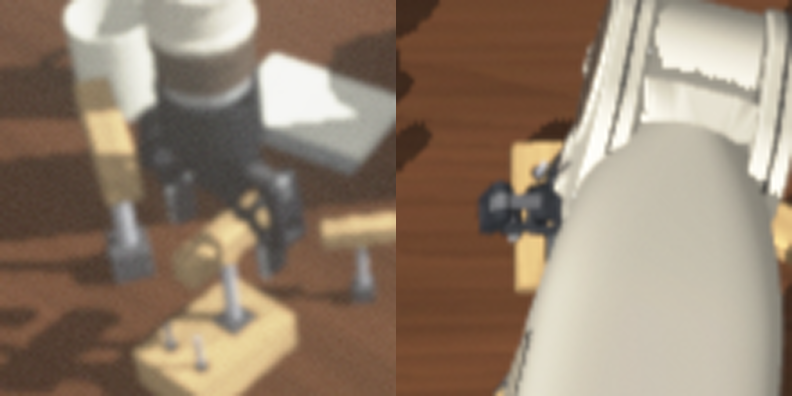

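Picture: the fingers straddle the crossbar (scene crop 225,235), and the arm hides the driver from the top camera. Closing.

Request:
move_arm([
  [0.6, 0, 0, 0, 0, 0, 0],
  [0.4, 0, 0, 0, 0, 0, 0],
  [0.3, 0, 0, 0, 0, 0, 0],
  [0, 0, 0, 0, 0, 0, 0],
  [0, 0, 0, 0, 0, 0, 0],
  [0, 0, 0, 0, 0, 0, 0],
  [0, 0, 0, 0, 0, 0, 0],
  [0, 0, 0, 0, 0, 0, 0],
])

```text
clock: 5.2
eef_pos: [0.5573, -0.1609, 0.1118]
tool_rot: [0.0, 1.0, -0.0, 0.0]
ft_force: [-0.2, 0.0, 3.3]
grip_width: 0.0213
grasp_force: 59.8
```

Request:
move_arm([
  [0, 0, 0, -5, 0, 0, 0],
  [0, 0, 0, -10, 0, 0, 0],
  [0, 0, 0, -20, 0, 0, 0],
  [0, 0, 0, -30, 0, 0, 0],
  [0, 0, 0, -30, 0, 0, 0],
  [0, 0, 0, -30, 0, 0, 0],
  [0, 0, 0, -30, 0, 0, 0],
  [0, 0, 0, -5, 0, 0, 0],
  [0, 0, 0, 0, 0, 0, 0],
])

```text
clock: 5.95
eef_pos: [0.5583, -0.1611, 0.2742]
tool_rot: [0.0, 1.0, -0.001, 0.003]
ft_force: [0.3, -0.5, -3.0]
grip_width: 0.0211
grasp_force: 59.3
```

Request:
move_arm([
  [0, 4, 20, 0, 0, 0, 0],
  [0, 4, 35, 0, 0, 0, 0],
  [0, 4, 35, 0, 0, 0, 0],
  [0, 4, 35, 0, 0, 0, 0],
  [0, 2, 40, 0, 0, 0, 0],
  [0, 0, 40, 0, 0, 0, 0],
  [0, 0, 40, 0, 0, 0, 0],
  [0, 0, 40, 0, 0, 0, 0],
  [0, 0, 30, 0, 0, 0, 0],
  [0, 0, 22, 0, 0, 0, 0],
])

```text
clock: 6.78
eef_pos: [0.5376, 0.179, 0.2684]
tool_rot: [-0.001, 1.0, -0.0, -0.002]
ft_force: [0.0, 0.2, -2.2]
grip_width: 0.0209
grasp_force: 59.3
```

Request:
move_arm([
  [0, 0, 0, 0, 0, 0, -5],
  [0, 0, 0, 0, 0, 0, -5],
  [0, 0, 0, 20, 0, 0, 0],
  [0, 0, 0, 20, 0, 0, 0],
  [0, 0, 0, 20, 0, 0, 0],
  [0, 0, 0, 10, 0, 0, 0],
  [0, 0, 0, 0, 0, 0, 0],
  [0, 0, 0, 0, 0, 0, 0],
])

```text
clock: 7.45
eef_pos: [0.5383, 0.1759, 0.1999]
tool_rot: [-0.087, 0.996, -0.0, -0.002]
ft_force: [1.1, -0.3, -2.1]
grip_width: 0.021
grasp_force: 59.3
```

```bash
python3 - <<'E'
from h import *
o=bot.get_obs(); print(o["eef_pos"],R.from_quat(o["tool_rot"]).as_matrix().round(3).tolist(),o["ft_force"],np.degrees(o["joint_pos"]).round(0))
a=bot.camera("scene"); cv2.imwrite("pics/s2.png",a); a=a[175:275,285:385]; b=bot.camera("top")[175:275,170:270]
cv2.imwrite("pics/g2.png",np.hstack([cv2.resize(i,(400,400),interpolation=cv2.INTER_CUBIC) for i in(a,b)]))
E
```

```text
[0.53833945 0.17590465 0.19987066] [[-0.985, -0.173, -0.003], [-0.173, 0.985, -0.001], [0.004, -0.001, -1.0]] [ 1.13783887 -0.3481319  -2.07520467] [18. 23.  7. 74. -0.  8.]
```

View pics/g2.png

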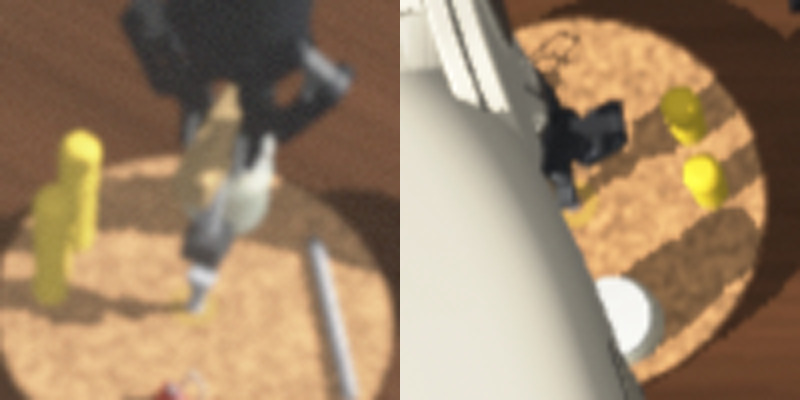

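Picture: the socket hangs straight above the screw head (scene crop: socket 208,240; head 203,275). Markers and jar are clear. Overlaying the expected mouth and head outlines.

```bash
python3 - <<'E'
from h import *
a=cv2.imread("pics/s2.png"); x0,y0,w,h,s=318,212,42,42,14
I=cv2.resize(a[y0:y0+h,x0:x0+w],(w*s,h*s),interpolation=cv2.INTER_CUBIC)
def dr(P,col):
    q=np.array([(proj("scene",p)-(x0,y0)+.5)*s for p in P]).astype(int); cv2.polylines(I,[q],True,col,1)
def sq(cx,cy,z,l,yaw): 
    b=box(cx,cy,z,z,l,l,yaw); return [b[0],b[2],b[6],b[4]]
t=bot.get_obs()["eef_pos"]; off=(.0978*-.003,0)
dr(sq(t[0]+off[0],t[1],.102,.025,.1745),(0,0,255)); dr(sq(t[0],t[1],.13,.011,.1745),(0,255,0)); dr(sq(t[0],t[1],.15,.011,.1745),(0,255,0))
dr(sq(.5403,.1761,.086,.016,.1745),(255,0,0)); dr(sq(.5403,.1761,.078,.016,.1745),(255,0,0))
cv2.imwrite("pics/o2.png",I)
E
```

```text
(no output)
```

View pics/o2.png

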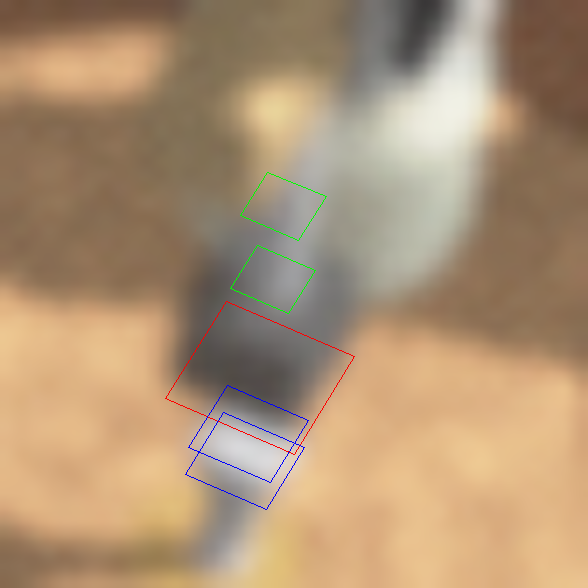

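```bash
cat > f.py <<'E'
from h import *
from itertools import product
def sock(yaw,zm,zc):
    im=bot.camera("scene"); t=bot.get_obs()["eef_pos"]
    for r in bot.outline_of("driver","scene"):
        x,y,w,h=r["rect"]; print("det",round(r["conf"],2),r["rect"])
    D=min(bot.outline_of("driver","scene"),key=lambda r:np.hypot(*(np.array(r["rect"][:2])+np.array(r["rect"][2:])/2-proj("scene",[t[0],t[1],zm+.04]))))
    m=D["pixels"]; v0=int(proj("scene",[t[0],t[1],zc])[1]); off=np.array([300,200]); n=80
    u=up(m,off,n); k=(v0-200)*S; u[:k]=0
    res=[]
    for hs,dx,dy in product((.02,.024,.028),np.arange(-7,7.1,1),np.arange(-5,5.1,1)):
        cx,cy=t[0]+dx/1e3,t[1]+dy/1e3
        mm=hullmask("scene",box(cx,cy,zm,zm+hs,.025,.025,yaw),off,u.shape)|hullmask("scene",box(cx,cy,zm+hs-.001,zm+.1,.010,.010,yaw),off,u.shape)
        mm[:k]=0; res.append(((mm&u).sum()/(mm|u).sum(),hs,dx,dy))
    res.sort(reverse=True); print([tuple(np.round(r,3).tolist()) for r in res[:8]]); return m
E
python3 - <<'E'
from f import *
m=sock(.1745,.102,.16)
for r in range(212,250): print(r,"".join("#" if v else "." for v in m[r,318:360]))
im=cv2.imread("pics/s2.png"); print(im[226:250,326:346].max(2))
E
```

```text
det 0.66 [299.6, 206.0, 12.7, 30.1]
det 0.64 [191.6, 131.4, 20.4, 58.1]
det 0.53 [261.7, 170.9, 19.4, 22.2]
[(0.0, 0.028, 7.0, 5.0), (0.0, 0.028, 7.0, 4.0), (0.0, 0.028, 7.0, 3.0), (0.0, 0.028, 7.0, 2.0), (0.0, 0.028, 7.0, 1.0), (0.0, 0.028, 7.0, 0.0), (0.0, 0.028, 7.0, -1.0), (0.0, 0.028, 7.0, -2.0)]
212 ..........................................
213 ..........................................
214 ..........................................
215 ..........................................
216 ..........................................
217 ..........................................
218 ..........................................
219 ..........................................
220 ..........................................
221 ..........................................
222 ..........................................
223 ..........................................
224 ..........................................
225 ..........................................
226 ..........................................
227 ..........................................
228 .........................................
[... 2329 characters left out ...]
 226 225
  222 218]
 [209 210 213 216 213 204 196 191 189 179 161 149 157 182 216 227 229 227
  222 221]
 [214 215 219 220 216 208 201 204 211 211 200 195 195 213 222 228 226 224
  221 222]
 [221 225 230 230 224 209 189 192 208 215 216 217 220 226 228 229 226 222
  222 226]
 [227 232 235 233 227 211 181 168 179 192 208 218 226 232 233 231 227 223
  225 231]
 [227 230 231 231 227 216 182 153 152 165 186 211 226 234 235 233 228 226
  229 233]
 [224 225 225 226 224 218 187 150 137 153 179 209 226 234 233 230 228 225
  227 228]
 [223 220 221 221 223 214 185 149 138 159 189 215 225 227 228 228 226 222
  219 221]
 [219 216 210 208 212 201 171 146 147 174 205 217 222 220 218 222 222 220
  218 221]]
```

The outline detector missed the held driver, but edge readings put the socket within about 2–3 mm of the TCP prediction. That is inside the flare plus play, so I go down by feel.

Request:
move_arm([
  [0, -2.5, 0.5, 0, 0, 0, 0],
  [0, 0, 0, 4, 0, 0, 0],
  [0, 0, 0, 4, 0, 0, 0],
  [0, 0, 0, 3, 0, 0, 0],
  [0, 0, 0, 2, 0, 0, 0],
  [0, 0, 0, 0, 0, 0, 0],
  [0, 0, 0, 0, 0, 0, 0],
])

```text
clock: 8.28
eef_pos: [0.5414, 0.1771, 0.1879]
tool_rot: [-0.087, 0.996, -0.0, -0.0]
ft_force: [0.3, -0.1, -1.3]
grip_width: 0.0215
grasp_force: 59.3
```

Request:
move_arm([
  [0, 0, 0, 1, 0, 0, 0],
  [0, 0, 0, 1, 0, 0, 0],
  [0, 0, 0, 1, 0, 0, 0],
  [0, 0, 0, 0, 0, 0, 0],
  [0, 0, 0, 0, 0, 0, 0],
])

```text
clock: 8.7
eef_pos: [0.5417, 0.1772, 0.1853]
tool_rot: [-0.087, 0.996, -0.0, -0.0]
ft_force: [-1.0, 0.6, -2.9]
grip_width: 0.0212
grasp_force: 59.3
```

Request:
move_arm([
  [0, 0, 0, 1, 0, 0, 0],
  [0, 0, 0, 1, 0, 0, 0],
  [0, 0, 0, 0, 0, 0, 0],
  [0, 0, 0, 0, 0, 0, 0],
])

```text
clock: 9.03
eef_pos: [0.5416, 0.1772, 0.1832]
tool_rot: [-0.087, 0.996, 0.0, -0.0]
ft_force: [-0.2, -0.6, -2.8]
grip_width: 0.0214
grasp_force: 59.3
```

Request:
move_arm([
  [0, 0, 0, 1, 0, 0, 0],
  [0, 0, 0, 0, 0, 0, 0],
  [0, 0, 0, 0, 0, 0, 0],
])

```text
clock: 9.28
eef_pos: [0.5416, 0.1772, 0.1825]
tool_rot: [-0.087, 0.996, 0.0, -0.0]
ft_force: [-0.7, -0.6, -0.4]
grip_width: 0.0213
grasp_force: 59.6
```

Request:
move_arm([
  [0, 0, 0, 1, 0, 0, 0],
  [0, 0, 0, 0, 0, 0, 0],
  [0, 0, 0, 0, 0, 0, 0],
])

```text
clock: 9.53
eef_pos: [0.5416, 0.1772, 0.1811]
tool_rot: [-0.087, 0.996, -0.0, -0.0]
ft_force: [-0.7, -0.3, -2.9]
grip_width: 0.0211
grasp_force: 59.4
```

Request:
move_arm([
  [0, 0, 0, 1, 0, 0, 0],
  [0, 0, 0, 0, 0, 0, 0],
  [0, 0, 0, 0, 0, 0, 0],
])

```text
clock: 9.78
eef_pos: [0.5416, 0.1771, 0.1799]
tool_rot: [-0.087, 0.996, -0.0, -0.0]
ft_force: [-0.6, 0.2, -3.3]
grip_width: 0.0214
grasp_force: 59.4
```

Request:
move_arm([
  [0, 0, 0, 1, 0, 0, 0],
  [0, 0, 0, 0, 0, 0, 0],
  [0, 0, 0, 0, 0, 0, 0],
])

```text
clock: 10.03
eef_pos: [0.5416, 0.1772, 0.1791]
tool_rot: [-0.087, 0.996, -0.0, -0.0]
ft_force: [0.4, 0.4, -3.1]
grip_width: 0.0212
grasp_force: 59.4
```

Request:
move_arm([
  [0, 0, 0, 1, 0, 0, 0],
  [0, 0, 0, 0, 0, 0, 0],
  [0, 0, 0, 0, 0, 0, 0],
])

```text
clock: 10.28
eef_pos: [0.5416, 0.1772, 0.1782]
tool_rot: [-0.087, 0.996, -0.0, -0.0]
ft_force: [0.1, -0.4, -2.1]
grip_width: 0.0212
grasp_force: 59.4
```

Request:
move_arm([
  [0, 0, 0, 1, 0, 0, 0],
  [0, 0, 0, 1, 0, 0, 0],
  [0, 0, 0, 0, 0, 0, 0],
  [0, 0, 0, 0, 0, 0, 0],
])

```text
clock: 10.62
eef_pos: [0.5416, 0.1772, 0.1762]
tool_rot: [-0.087, 0.996, -0.0, -0.0]
ft_force: [-1.2, -1.0, -2.8]
grip_width: 0.0217
grasp_force: 59.4
```

Request:
move_arm([
  [0, 0, 0, 1, 0, 0, 0],
  [0, 0, 0, 0, 0, 0, 0],
  [0, 0, 0, 0, 0, 0, 0],
])

```text
clock: 10.87
eef_pos: [0.5417, 0.1772, 0.1752]
tool_rot: [-0.087, 0.996, -0.0, -0.0]
ft_force: [-0.9, -0.4, -4.0]
grip_width: 0.0214
grasp_force: 59.4
```

Request:
move_arm([
  [0, 0, 0, 1, 0, 0, 0],
  [0, 0, 0, 0, 0, 0, 0],
  [0, 0, 0, 0, 0, 0, 0],
])

```text
clock: 11.12
eef_pos: [0.5417, 0.1772, 0.1742]
tool_rot: [-0.087, 0.996, -0.0, -0.0]
ft_force: [-0.8, 0.2, -3.2]
grip_width: 0.0213
grasp_force: 59.4
```

```bash
python3 - <<'E'
from h import *
o=bot.get_obs(); print({k:np.round(o[k],4).tolist() for k in("eef_pos","ft_force","ft_torque","tau")})
a=bot.camera("scene"); cv2.imwrite("pics/s3.png",a)
cv2.imwrite("pics/g3.png",cv2.resize(a[205:265,300:360],(600,600),interpolation=cv2.INTER_CUBIC))
E
```

```text
{'eef_pos': [0.5417, 0.1772, 0.1742], 'ft_force': [-0.7704, 0.2088, -3.1621], 'ft_torque': [-0.0857, 0.0966, -0.0552], 'tau': [-0.0307, -46.2913, 25.7874, -0.1645, -0.0208, 0.0004]}
```

View pics/g3.png

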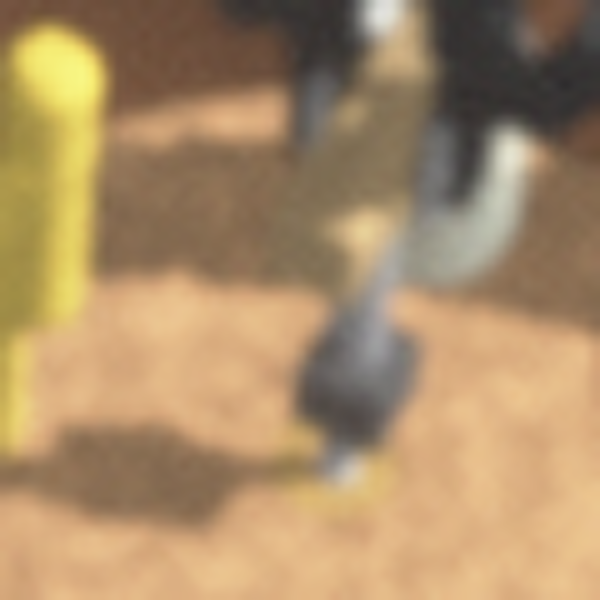

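Picture: the socket (crop 355,390) covers the head, with the shank showing below it at (343,465). The push stayed under about 4 N. Next I find the centre by feeling the rocking stops on both sides.

Request:
move_arm([
  [0, 0, 0, 1, 0, 0, 0],
  [0, 0.2, -1, 0, 0, 0, 0],
  [0, 0.2, -1.2, 0, 0, 0, 0],
  [0, 0.2, -1.2, 0, 0, 0, 0],
  [0, 0, 0, 0, 0, 0, 0],
  [0, 0, 0, 0, 0, 0, 0],
])

```text
clock: 11.67
eef_pos: [0.5418, 0.1737, 0.1735]
tool_rot: [-0.087, 0.996, 0.0, 0.0]
ft_force: [-0.0, 0.5, -1.8]
grip_width: 0.0211
grasp_force: 59.4
```

Request:
move_arm([
  [0, -1, -0.17, 0, 0, 0, 0],
  [0, -1, -0.17, 0, 0, 0, 0],
  [0, -1, -0.17, 0, 0, 0, 0],
  [0, -1, -0.17, 0, 0, 0, 0],
  [0, 0, 0, 0, 0, 0, 0],
  [0, 0, 0, 0, 0, 0, 0],
])

```text
clock: 12.17
eef_pos: [0.5458, 0.1737, 0.1732]
tool_rot: [-0.087, 0.996, -0.0, -0.0]
ft_force: [0.4, -0.4, -2.7]
grip_width: 0.0212
grasp_force: 59.5
```

Request:
move_arm([
  [0, -1, -0.17, 0, 0, 0, 0],
  [0, 0, 0, 0, 0, 0, 0],
  [0, 0, 0, 0, 0, 0, 0],
])

```text
clock: 12.42
eef_pos: [0.5465, 0.1737, 0.1732]
tool_rot: [-0.087, 0.996, -0.0, -0.0]
ft_force: [-0.9, -0.5, -1.9]
grip_width: 0.0213
grasp_force: 59.5
```

Request:
move_arm([
  [0, -1, -0.17, 0, 0, 0, 0],
  [0, 0, 0, 0, 0, 0, 0],
  [0, 0, 0, 0, 0, 0, 0],
])

```text
clock: 12.67
eef_pos: [0.5472, 0.1736, 0.1731]
tool_rot: [-0.087, 0.996, -0.0, -0.001]
ft_force: [-2.6, -0.5, -0.6]
grip_width: 0.0213
grasp_force: 59.6
```

Request:
move_arm([
  [0, -1, -0.17, 0, 0, 0, 0],
  [0, 0, 0, 0, 0, 0, 0],
  [0, 0, 0, 0, 0, 0, 0],
])

```text
clock: 12.92
eef_pos: [0.548, 0.1735, 0.1731]
tool_rot: [-0.087, 0.996, -0.0, -0.001]
ft_force: [-4.3, -0.9, -0.2]
grip_width: 0.0208
grasp_force: 59.6
```

Request:
move_arm([
  [0, 2, 0.35, 0, 0, 0, 0],
  [0, 2, 0.35, 0, 0, 0, 0],
  [0, 2, 0.35, 0, 0, 0, 0],
  [0, 2, 0.35, 0, 0, 0, 0],
  [0, 2, 0.35, 0, 0, 0, 0],
  [0, 1, 0.17, 0, 0, 0, 0],
  [0, 0, 0, 0, 0, 0, 0],
  [0, 0, 0, 0, 0, 0, 0],
])

```text
clock: 13.58
eef_pos: [0.5379, 0.1738, 0.1736]
tool_rot: [-0.087, 0.996, 0.0, 0.001]
ft_force: [1.7, -0.3, -2.3]
grip_width: 0.0209
grasp_force: 59.5
```

Request:
move_arm([
  [0, 1, 0.17, 0, 0, 0, 0],
  [0, 0, 0, 0, 0, 0, 0],
  [0, 0, 0, 0, 0, 0, 0],
])

```text
clock: 13.83
eef_pos: [0.5366, 0.1737, 0.1733]
tool_rot: [-0.087, 0.996, -0.0, 0.0]
ft_force: [1.4, -0.7, -1.7]
grip_width: 0.0215
grasp_force: 59.5
```

Request:
move_arm([
  [0, 1, 0.17, 0, 0, 0, 0],
  [0, 0, 0, 0, 0, 0, 0],
  [0, 0, 0, 0, 0, 0, 0],
])

```text
clock: 14.08
eef_pos: [0.5355, 0.1737, 0.1733]
tool_rot: [-0.087, 0.996, -0.0, -0.0]
ft_force: [1.1, -0.7, -1.5]
grip_width: 0.0214
grasp_force: 59.5
```

Request:
move_arm([
  [0, 1, 0.17, 0, 0, 0, 0],
  [0, 0, 0, 0, 0, 0, 0],
  [0, 0, 0, 0, 0, 0, 0],
])

```text
clock: 14.33
eef_pos: [0.5344, 0.1738, 0.1732]
tool_rot: [-0.087, 0.996, -0.0, -0.0]
ft_force: [0.4, -1.4, -2.1]
grip_width: 0.021
grasp_force: 59.5
```

Request:
move_arm([
  [0, 1, 0.17, 0, 0, 0, 0],
  [0, 0, 0, 0, 0, 0, 0],
  [0, 0, 0, 0, 0, 0, 0],
])

```text
clock: 14.58
eef_pos: [0.5334, 0.1737, 0.1732]
tool_rot: [-0.087, 0.996, -0.0, -0.0]
ft_force: [1.1, -0.6, -2.8]
grip_width: 0.0211
grasp_force: 59.5
```

Request:
move_arm([
  [0, 1, 0.17, 0, 0, 0, 0],
  [0, 0, 0, 0, 0, 0, 0],
  [0, 0, 0, 0, 0, 0, 0],
])

```text
clock: 14.83
eef_pos: [0.5324, 0.1737, 0.1733]
tool_rot: [-0.087, 0.996, -0.0, -0.0]
ft_force: [1.3, 0.2, -3.1]
grip_width: 0.021
grasp_force: 59.5
```

Request:
move_arm([
  [0, 1, 0.17, 0, 0, 0, 0],
  [0, 0, 0, 0, 0, 0, 0],
  [0, 0, 0, 0, 0, 0, 0],
])

```text
clock: 15.08
eef_pos: [0.5317, 0.1738, 0.1733]
tool_rot: [-0.087, 0.996, 0.0, 0.0]
ft_force: [1.8, 0.4, -3.1]
grip_width: 0.0211
grasp_force: 59.4
```

Request:
move_arm([
  [0, 1, 0.17, 0, 0, 0, 0],
  [0, 0, 0, 0, 0, 0, 0],
  [0, 0, 0, 0, 0, 0, 0],
])

```text
clock: 15.33
eef_pos: [0.531, 0.1739, 0.1734]
tool_rot: [-0.087, 0.996, 0.0, 0.001]
ft_force: [3.0, 0.1, -3.7]
grip_width: 0.0211
grasp_force: 59.3
```

Request:
move_arm([
  [0, 1, 0.17, 0, 0, 0, 0],
  [0, 0, 0, 0, 0, 0, 0],
  [0, 0, 0, 0, 0, 0, 0],
])

```text
clock: 15.58
eef_pos: [0.5302, 0.174, 0.1735]
tool_rot: [-0.087, 0.996, 0.0, 0.001]
ft_force: [5.3, 1.2, -4.9]
grip_width: 0.0211
grasp_force: 59.1
```

x centre ≈ 0.5392. Same for y.

Request:
move_arm([
  [0, -3.1, -0.55, 0, 0, 0, 0],
  [0, -3.1, -0.55, 0, 0, 0, 0],
  [0, -3.1, -0.55, 0, 0, 0, 0],
  [0, -0.35, 2, 0, 0, 0, 0],
  [0, -0.35, 2, 0, 0, 0, 0],
  [0, -0.17, 1, 0, 0, 0, 0],
  [0, 0, 0, 0, 0, 0, 0],
  [0, 0, 0, 0, 0, 0, 0],
])

```text
clock: 16.25
eef_pos: [0.5385, 0.1788, 0.1731]
tool_rot: [-0.087, 0.996, -0.0, -0.0]
ft_force: [-0.8, -0.8, -3.1]
grip_width: 0.0211
grasp_force: 59.4
```

Request:
move_arm([
  [0, -0.17, 1, 0, 0, 0, 0],
  [0, 0, 0, 0, 0, 0, 0],
  [0, 0, 0, 0, 0, 0, 0],
])

```text
clock: 16.5
eef_pos: [0.5389, 0.1795, 0.1732]
tool_rot: [-0.087, 0.996, -0.0, -0.0]
ft_force: [0.3, -1.7, -3.2]
grip_width: 0.0211
grasp_force: 59.3
```

Request:
move_arm([
  [0, -0.17, 1, 0, 0, 0, 0],
  [0, 0, 0, 0, 0, 0, 0],
  [0, 0, 0, 0, 0, 0, 0],
])

```text
clock: 16.75
eef_pos: [0.539, 0.1802, 0.1732]
tool_rot: [-0.087, 0.996, -0.001, 0.0]
ft_force: [0.5, -3.9, -3.7]
grip_width: 0.0209
grasp_force: 59.4
```

Request:
move_arm([
  [0, -0.17, 1, 0, 0, 0, 0],
  [0, 0, 0, 0, 0, 0, 0],
  [0, 0, 0, 0, 0, 0, 0],
])

```text
clock: 17.0
eef_pos: [0.5392, 0.1809, 0.1732]
tool_rot: [-0.087, 0.996, -0.001, 0.0]
ft_force: [1.2, -5.2, -3.4]
grip_width: 0.0212
grasp_force: 59.5
```

Request:
move_arm([
  [0, 0.45, -2.6, 0, 0, 0, 0],
  [0, 0.45, -2.6, 0, 0, 0, 0],
  [0, 0.45, -2.6, 0, 0, 0, 0],
  [0, 0.45, -2.6, 0, 0, 0, 0],
  [0, 0.45, -2.6, 0, 0, 0, 0],
  [0, 0.35, -2, 0, 0, 0, 0],
  [0, 0, 0, 0, 0, 0, 0],
  [0, 0, 0, 0, 0, 0, 0],
])

```text
clock: 17.67
eef_pos: [0.5391, 0.1665, 0.1735]
tool_rot: [-0.087, 0.996, 0.0, 0.0]
ft_force: [0.7, 1.1, -2.1]
grip_width: 0.0212
grasp_force: 59.6
```

Request:
move_arm([
  [0, 0.17, -1, 0, 0, 0, 0],
  [0, 0, 0, 0, 0, 0, 0],
  [0, 0, 0, 0, 0, 0, 0],
])

```text
clock: 17.92
eef_pos: [0.539, 0.1656, 0.1733]
tool_rot: [-0.087, 0.996, 0.0, 0.0]
ft_force: [0.3, -0.3, -1.8]
grip_width: 0.0212
grasp_force: 59.6
```

Request:
move_arm([
  [0, 0.17, -1, 0, 0, 0, 0],
  [0, 0, 0, 0, 0, 0, 0],
  [0, 0, 0, 0, 0, 0, 0],
])

```text
clock: 18.17
eef_pos: [0.5388, 0.1649, 0.1733]
tool_rot: [-0.087, 0.996, 0.0, -0.0]
ft_force: [-0.5, 1.6, -2.0]
grip_width: 0.0213
grasp_force: 59.7
```

Request:
move_arm([
  [0, 0.17, -1, 0, 0, 0, 0],
  [0, 0, 0, 0, 0, 0, 0],
  [0, 0, 0, 0, 0, 0, 0],
])

```text
clock: 18.42
eef_pos: [0.5387, 0.1642, 0.1733]
tool_rot: [-0.087, 0.996, 0.001, -0.0]
ft_force: [-1.1, 3.8, -2.7]
grip_width: 0.0211
grasp_force: 59.7
```

Request:
move_arm([
  [0, -0.5, 3, 0, 0, 0, 0],
  [0, -0.5, 3, 0, 0, 0, 0],
  [0, -0.5, 3, 0, 0, 0, 0],
  [0, -1.5, -0.3, 0, 0, 0, 0],
  [0, 0, 0, 0, 0, 0, 0],
  [0, 0, 0, 0, 0, 0, 0],
])

```text
clock: 18.92
eef_pos: [0.5404, 0.1725, 0.1731]
tool_rot: [-0.087, 0.996, -0.0, -0.0]
ft_force: [-0.4, 0.4, -2.7]
grip_width: 0.0211
grasp_force: 59.7
```

Request:
move_arm([
  [0, -0.15, 0.8, 0, 0, 0, 0],
  [0, 0, 0, 0, 0, 0, 0],
  [0, 1.4, -0.9, 0, 0, 0, 0],
  [0, 0, 0, 0, 0, 0, 0],
  [0, 0, 0, 0, 0, 0, 0],
])

```text
clock: 19.33
eef_pos: [0.5393, 0.1723, 0.1734]
tool_rot: [-0.087, 0.996, 0.0, 0.0]
ft_force: [-0.4, -0.4, -2.7]
grip_width: 0.021
grasp_force: 59.6
```

Centred at (0.5392, 0.1722) at this yaw. The driver may sit off the TCP along its crossbar, so turning about the TCP could lean the screw. I lift off, refit a quarter turn counter-clockwise and feel again, which gives the true axis and useful turning room.

Request:
move_arm([
  [0, 0, 0, -3, 0, 0, 0],
  [0, 0, 0, -5, 0, 0, 0],
  [0, 0, 0, -6, 0, 0, 0],
  [0, 0, 0, -3, 0, 0, 0],
  [0, 0, 0, 0, 0, 0, 0],
  [0, -1.1, -1.2, 0, 0, 0, -6],
  [0, 0, 0, 0, 0, 0, -7],
  [0, 0, 0, 0, 0, 0, -7],
  [0, 0, 0, 0, 0, 0, -7],
  [0, 0, 0, 0, 0, 0, -7],
])

```text
clock: 20.17
eef_pos: [0.5405, 0.1714, 0.1903]
tool_rot: [-0.377, 0.926, 0.0, 0.0]
ft_force: [-0.5, 0.2, -2.6]
grip_width: 0.021
grasp_force: 59.6
```

Request:
move_arm([
  [0, 0, 0, 0, 0, 0, -7],
  [0, 0, 0, 0, 0, 0, -7],
  [0, 0, 0, 0, 0, 0, -7],
  [0, 0, 0, 0, 0, 0, -7],
  [0, 0, 0, 0, 0, 0, -7],
  [0, 0, 0, 0, 0, 0, -7],
  [0, 0, 0, 0, 0, 0, -7],
  [0, 0, 0, 0, 0, 0, -7],
  [0, 0, 0, 0, 0, 0, 0],
  [0, 0, 0, 0, 0, 0, 0],
])

```text
clock: 21.0
eef_pos: [0.5405, 0.1713, 0.1903]
tool_rot: [0.765, -0.644, 0.0, -0.0]
ft_force: [0.2, 0.4, -1.9]
grip_width: 0.021
grasp_force: 59.6
```

```bash
python3 - <<'E'
from h import *
o=bot.get_obs(); print(np.round(o["eef_pos"],4),R.from_quat(o["tool_rot"]).as_matrix().round(3).tolist(),o["ft_force"],np.degrees(o["joint_pos"]).round(0))
a=bot.camera("scene"); cv2.imwrite("pics/s4.png",a); 
I=cv2.resize(a[205:265,300:360],(600,600),interpolation=cv2.INTER_CUBIC)
t=o["eef_pos"]
for P,col in(((.5407,.1725,.018),(0,0,255)),((.5407,.1725,.086),(0,0,255)),((t[0],t[1],t[2]-.0978),(0,255,0))):
    q=(proj("scene",P)-(300,205)+.5)*10; cv2.circle(I,tuple(int(v) for v in q),3,col,-1)
cv2.imwrite("pics/g4.png",I)
E
```

```text
[0.5405 0.1713 0.1903] [[0.17, -0.985, 0.0], [-0.985, -0.17, -0.0], [0.0, -0.0, -1.0]] [ 0.2213016   0.40181792 -1.8759589 ] [ 18.  23.   6.  73.  -0. -82.]
```

View pics/g4.png

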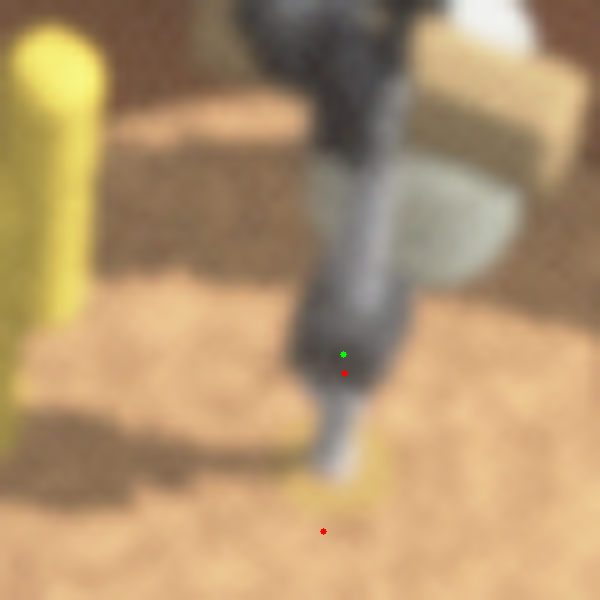

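Picture: the socket is lifted clear (bottom at crop 345,392), with the lower part of the upright head and shank below it. Descending at the new yaw.

Request:
move_arm([
  [0, 0, 0, 2, 0, 0, 0],
  [0, 0, 0, 2, 0, 0, 0],
  [0, 0, 0, 1, 0, 0, 0],
  [0, 0, 0, 1, 0, 0, 0],
  [0, 0, 0, 1, 0, 0, 0],
  [0, 0, 0, 0, 0, 0, 0],
  [0, 0, 0, 0, 0, 0, 0],
])

```text
clock: 21.63
eef_pos: [0.5404, 0.1713, 0.1832]
tool_rot: [0.766, -0.643, -0.0, 0.0]
ft_force: [-1.1, -0.2, -2.7]
grip_width: 0.021
grasp_force: 59.6
```

Request:
move_arm([
  [0, 0, 0, 1, 0, 0, 0],
  [0, 0, 0, 1, 0, 0, 0],
  [0, 0, 0, 0, 0, 0, 0],
  [0, 0, 0, 0, 0, 0, 0],
])

```text
clock: 21.97
eef_pos: [0.5404, 0.1713, 0.1812]
tool_rot: [0.766, -0.643, -0.0, 0.0]
ft_force: [0.0, 0.4, -2.7]
grip_width: 0.0215
grasp_force: 59.6
```

Request:
move_arm([
  [0, 0, 0, 1, 0, 0, 0],
  [0, 0, 0, 1, 0, 0, 0],
  [0, 0, 0, 0, 0, 0, 0],
  [0, 0, 0, 0, 0, 0, 0],
])

```text
clock: 22.3
eef_pos: [0.5404, 0.1713, 0.1792]
tool_rot: [0.766, -0.643, -0.0, 0.0]
ft_force: [-0.7, -1.0, -2.3]
grip_width: 0.021
grasp_force: 59.6
```

Request:
move_arm([
  [0, 0, 0, 2, 0, 0, 0],
  [0, 0, 0, 2, 0, 0, 0],
  [0, 0, 0, 1.5, 0, 0, 0],
  [0, 0.35, -2, 0, 0, 0, 0],
  [0, 0.35, -2, 0, 0, 0, 0],
  [0, 0.35, -2, 0, 0, 0, 0],
  [0, 0.17, -1, 0, 0, 0, 0],
  [0, 0, 0, 0, 0, 0, 0],
  [0, 0, 0, 0, 0, 0, 0],
])

```text
clock: 23.05
eef_pos: [0.5477, 0.1714, 0.1737]
tool_rot: [0.766, -0.643, -0.0, -0.0]
ft_force: [-0.9, 0.4, -3.1]
grip_width: 0.0209
grasp_force: 59.6
```

Request:
move_arm([
  [0, 0.17, -1, 0, 0, 0, 0],
  [0, 0, 0, 0, 0, 0, 0],
  [0, 0, 0, 0, 0, 0, 0],
])

```text
clock: 23.3
eef_pos: [0.5483, 0.1713, 0.1737]
tool_rot: [0.766, -0.643, -0.0, 0.0]
ft_force: [-2.4, -0.6, -2.6]
grip_width: 0.0211
grasp_force: 59.7
```

Request:
move_arm([
  [0, 0.17, -1, 0, 0, 0, 0],
  [0, 0, 0, 0, 0, 0, 0],
  [0, 0, 0, 0, 0, 0, 0],
])

```text
clock: 23.55
eef_pos: [0.5489, 0.1711, 0.1736]
tool_rot: [0.766, -0.643, -0.0, 0.001]
ft_force: [-3.4, -0.2, -1.3]
grip_width: 0.0215
grasp_force: 59.9
```

Request:
move_arm([
  [0, -0.5, 3, 0, 0, 0, 0],
  [0, -0.5, 3, 0, 0, 0, 0],
  [0, -0.5, 3, 0, 0, 0, 0],
  [0, -0.5, 3, 0, 0, 0, 0],
  [0, -0.5, 3, 0, 0, 0, 0],
  [0, -0.35, 2, 0, 0, 0, 0],
  [0, 0, 0, 0, 0, 0, 0],
  [0, 0, 0, 0, 0, 0, 0],
])

```text
clock: 24.22
eef_pos: [0.5331, 0.1715, 0.1743]
tool_rot: [0.766, -0.643, 0.001, -0.001]
ft_force: [2.9, 0.3, -1.4]
grip_width: 0.0212
grasp_force: 59.7
```

Request:
move_arm([
  [0, -0.17, 1, 0, 0, 0, 0],
  [0, 0, 0, 0, 0, 0, 0],
  [0, 0, 0, 0, 0, 0, 0],
])

```text
clock: 24.47
eef_pos: [0.5324, 0.1716, 0.1743]
tool_rot: [0.766, -0.643, 0.001, -0.001]
ft_force: [4.9, 1.4, -2.1]
grip_width: 0.0212
grasp_force: 59.8
```

Request:
move_arm([
  [0, -0.17, 1, 0, 0, 0, 0],
  [0, 0, 0, 0, 0, 0, 0],
  [0, 0, 0, 0, 0, 0, 0],
])

```text
clock: 24.72
eef_pos: [0.5318, 0.1717, 0.1743]
tool_rot: [0.766, -0.643, 0.001, -0.001]
ft_force: [5.4, 1.6, -2.4]
grip_width: 0.0213
grasp_force: 59.9
```

Request:
move_arm([
  [0, 0.5, -3, 0, 0, 0, 0],
  [0, 0.5, -3, 0, 0, 0, 0],
  [0, 0.6, -3.3, 0, 0, 0, 0],
  [0, -2, -0.35, 0, 0, 0, 0],
  [0, -2, -0.35, 0, 0, 0, 0],
  [0, -2, -0.35, 0, 0, 0, 0],
  [0, -1, -0.17, 0, 0, 0, 0],
  [0, 0, 0, 0, 0, 0, 0],
  [0, 0, 0, 0, 0, 0, 0],
])

```text
clock: 25.47
eef_pos: [0.5395, 0.1783, 0.1736]
tool_rot: [0.766, -0.643, -0.0, 0.0]
ft_force: [0.4, -0.3, -2.8]
grip_width: 0.0209
grasp_force: 59.6
```

Request:
move_arm([
  [0, -1, -0.17, 0, 0, 0, 0],
  [0, 0, 0, 0, 0, 0, 0],
  [0, 0, 0, 0, 0, 0, 0],
])

```text
clock: 25.72
eef_pos: [0.5398, 0.179, 0.1737]
tool_rot: [0.766, -0.643, 0.0, 0.0]
ft_force: [0.4, -2.7, -3.0]
grip_width: 0.0212
grasp_force: 59.6
```

Request:
move_arm([
  [0, -1, -0.17, 0, 0, 0, 0],
  [0, 0, 0, 0, 0, 0, 0],
  [0, 0, 0, 0, 0, 0, 0],
])

```text
clock: 25.97
eef_pos: [0.54, 0.1797, 0.1737]
tool_rot: [0.766, -0.643, 0.001, 0.0]
ft_force: [1.8, -3.9, -4.2]
grip_width: 0.0212
grasp_force: 59.5
```

Request:
move_arm([
  [0, 3, 0.5, 0, 0, 0, 0],
  [0, 3, 0.5, 0, 0, 0, 0],
  [0, 3, 0.5, 0, 0, 0, 0],
  [0, 3, 0.5, 0, 0, 0, 0],
  [0, 3, 0.5, 0, 0, 0, 0],
  [0, 1, 0.2, 0, 0, 0, 0],
  [0, 0, 0, 0, 0, 0, 0],
  [0, 0, 0, 0, 0, 0, 0],
])

```text
clock: 26.63
eef_pos: [0.54, 0.1643, 0.174]
tool_rot: [0.766, -0.643, -0.0, -0.0]
ft_force: [0.4, 0.6, -1.8]
grip_width: 0.021
grasp_force: 59.8
```

Request:
move_arm([
  [0, 1, 0.17, 0, 0, 0, 0],
  [0, 0, 0, 0, 0, 0, 0],
  [0, 0, 0, 0, 0, 0, 0],
])

```text
clock: 26.88
eef_pos: [0.5398, 0.1636, 0.1739]
tool_rot: [0.766, -0.643, -0.0, -0.0]
ft_force: [-0.3, 1.8, -1.7]
grip_width: 0.0213
grasp_force: 59.8
```

Request:
move_arm([
  [0, 0.7, 0.12, 0, 0, 0, 0],
  [0, 0, 0, 0, 0, 0, 0],
  [0, 0, 0, 0, 0, 0, 0],
])

```text
clock: 27.13
eef_pos: [0.5397, 0.163, 0.1739]
tool_rot: [0.766, -0.643, -0.001, -0.0]
ft_force: [-0.8, 3.8, -1.4]
grip_width: 0.0213
grasp_force: 59.9
```

Both fits agree: the true axis is at (0.5404, 0.1724), matching the disc centre seen by the cameras, and the driver sits 1.27 mm off the TCP along the crossbar. Centring with slack taken out of both sides, then turning about the mouth.

Request:
move_arm([
  [0, -3.2, -1.3, 0, 0, 0, 0],
  [0, -3.2, -1.3, 0, 0, 0, 0],
  [0, -3.3, -1.2, 0, 0, 0, 0],
  [0, 0, 0, 0, 0, 0, 0],
  [0, 0, 0, 0, 0, 0, 0],
])

```text
clock: 27.55
eef_pos: [0.5419, 0.1724, 0.1734]
tool_rot: [0.766, -0.643, 0.0, 0.001]
ft_force: [0.2, -0.1, -3.0]
grip_width: 0.0213
grasp_force: 59.7
```

Request:
move_arm([
  [0, 1, 1.4, 0, 0, 0, 0],
  [0, 0, 0, 0, 0, 0, 0],
  [0, 0, 0, 0, 0, 0, 0],
])

```text
clock: 27.8
eef_pos: [0.5407, 0.1713, 0.1738]
tool_rot: [0.766, -0.643, -0.0, 0.0]
ft_force: [-0.5, -0.5, -2.6]
grip_width: 0.0209
grasp_force: 59.7
```

Request:
move_arm([
  [0, 0, 0.15, 0, 0, 0, 6],
  [0, 0, 0.13, 0, 0, 0, 6],
  [0, 0, 0.13, 0, 0, 0, 6],
  [0, 0, 0.13, 0, 0, 0, 6],
  [0, 0, 0.13, 0, 0, 0, 6],
  [0, 0, 0.13, 0, 0, 0, 6],
  [0, 0, 0.13, 0, 0, 0, 6],
  [0, 0, 0, 0, 0, 0, 0],
])

```text
clock: 28.47
eef_pos: [0.5401, 0.1714, 0.1739]
tool_rot: [-0.484, 0.875, -0.0, 0.0]
ft_force: [1.5, -0.2, -2.7]
grip_width: 0.0207
grasp_force: 59.7
```

Request:
move_arm([
  [0, 0, 0.13, 0, 0, 0, 6],
  [0, 0, 0.13, 0, 0, 0, 6],
  [0, 0, 0.13, 0, 0, 0, 6],
  [0, 0, 0.13, 0, 0, 0, 6],
  [0, 0, 0.13, 0, 0, 0, 6],
  [0, 0, 0.13, 0, 0, 0, 6],
  [0, 0, 0.13, 0, 0, 0, 6],
  [0, 0, 0.13, 0, 0, 0, 6],
  [0, 0, 0, 0, 0, 0, 0],
])

```text
clock: 29.22
eef_pos: [0.5394, 0.1723, 0.1739]
tool_rot: [-0.087, 0.996, -0.0, 0.0]
ft_force: [1.6, -0.4, -2.5]
grip_width: 0.0212
grasp_force: 59.7
```

```bash
python3 - <<'E'
from h import *
o=bot.get_obs(); M=R.from_quat(o["tool_rot"]).as_matrix(); print(np.round(o["eef_pos"],4),M.round(3).tolist(),o["ft_force"],o["ft_torque"],np.degrees(o["joint_pos"]).round(0)); print("mouth",np.round(o["eef_pos"]+M@[-.00127,0,.0978],4))
E
```

```text
[0.5394 0.1723 0.1739] [[-0.985, -0.174, 0.0], [-0.174, 0.985, -0.0], [-0.0, -0.0, -1.0]] [ 1.62986215 -0.37021062 -2.50916222] [-0.05938371 -0.09131093 -0.02585498] [18. 23.  4. 70. -0.  8.]
mouth [0.5407 0.1725 0.0761]
```

Request:
move_arm([
  [0, 0, 0.13, 0, 0, 0, 6],
  [0, 0, 0.13, 0, 0, 0, 6],
  [0, 0, 0.13, 0, 0, 0, 6],
  [0, 0, 0.13, 0, 0, 0, 6],
  [0, 0, 0.13, 0, 0, 0, 6],
  [0, 0, 0.13, 0, 0, 0, 6],
  [0, 0, 0.13, 0, 0, 0, 6],
])

```text
clock: 29.8
eef_pos: [0.5395, 0.1732, 0.1739]
tool_rot: [0.276, 0.961, 0.0, 0.0]
ft_force: [0.9, -0.7, -2.6]
grip_width: 0.0212
grasp_force: 59.8
```

```bash
python3 - <<'E'
from h import *
o=bot.get_obs(); M=R.from_quat(o["tool_rot"]).as_matrix(); print(M.round(3).tolist(),o["ft_force"],o["ft_torque"]); print("mouth",np.round(o["eef_pos"]+M@[-.00127,0,.0978],4))
E
```

```text
[[-0.848, 0.53, 0.0], [0.53, 0.848, 0.0], [-0.0, 0.0, -1.0]] [ 0.91638638 -0.68604486 -2.62723529] [-0.08294944 -0.0974702   0.07214451]
mouth [0.5406 0.1725 0.0761]
```

Turning felt about 0.1 N m of resistance, with the mouth held on the axis. Backing off the slack and lifting straight up.

Request:
move_arm([
  [0, 0, -0.1, 0, 0, 0, -4],
  [0, 0.2, -0.1, 0, 0, 0, -4],
  [0, 0, 0, 0, 0, 0, 0],
  [0, 0, 0, -2, 0, 0, 0],
  [0, 0, 0, -3, 0, 0, 0],
  [0, 0, 0, -4, 0, 0, 0],
  [0, 0, 0, -5, 0, 0, 0],
  [0, 0, 0, -10, 0, 0, 0],
  [0, 0, 0, -20, 0, 0, 0],
  [0, 0, 0, -30, 0, 0, 0],
])

```text
clock: 30.63
eef_pos: [0.5375, 0.1726, 0.2467]
tool_rot: [0.208, 0.978, -0.001, -0.002]
ft_force: [0.6, 0.1, -2.8]
grip_width: 0.0211
grasp_force: 59.6
```

Request:
move_arm([
  [0, 0, 0, -30, 0, 0, 0],
  [0, 0, 0, 0, 0, 0, -5],
  [0, 0, 0, 0, 0, 0, -7],
  [0, 0, 0, 0, 0, 0, -7],
  [0, 0, 0, 0, 0, 0, -5],
  [0, 0, 0, 0, 0, 0, 0],
])

```text
clock: 31.13
eef_pos: [0.5392, 0.1732, 0.279]
tool_rot: [-0.0, 1.0, 0.0, 0.001]
ft_force: [-0.2, -0.4, -3.1]
grip_width: 0.021
grasp_force: 59.6
```

```bash
python3 - <<'E'
from h import *
o=bot.get_obs(); M=R.from_quat(o["tool_rot"]).as_matrix(); print(M.round(4).tolist(),o["ft_force"],np.round(o["eef_pos"],4))
a=bot.camera("scene"); cv2.imwrite("pics/s5.png",a)
I=cv2.resize(a[215:275,305:365],(600,600),interpolation=cv2.INTER_CUBIC)
for P,col in(((.5404,.1724,.046),(0,0,255)),((.5404,.1724,.086),(0,0,255))):
    q=(proj("scene",P)-(305,215)+.5)*10; cv2.circle(I,tuple(int(v) for v in q),3,col,-1)
cv2.imwrite("pics/g5.png",I)
E
```

```text
[[-1.0, -0.0008, 0.0012], [-0.0008, 1.0, 0.0004], [-0.0012, 0.0004, -1.0]] [-0.24701064 -0.3538898  -3.11258882] [0.5392 0.1732 0.279 ]
```

View pics/g5.png

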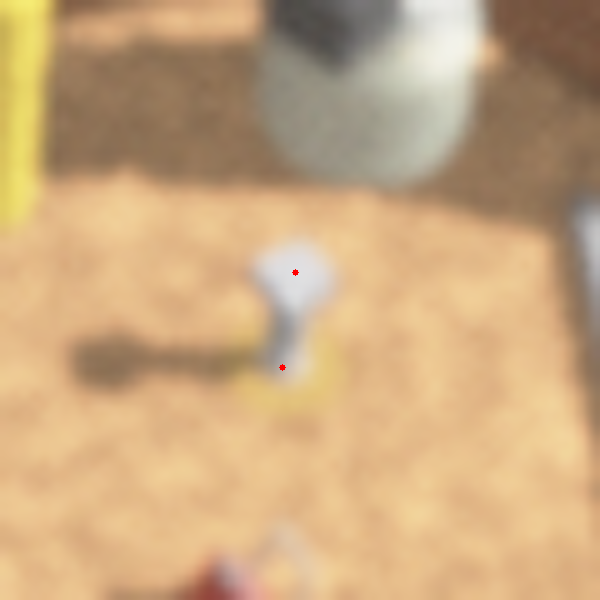

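Picture: the screw stands upright with its head centre on the predicted upright point (crop 295,272). The head has turned from its starting orientation. Taking the driver back.

Request:
move_arm([
  [0, 0, -20, 0, 0, 0, 0],
  [0, -2, -35, 0, 0, 0, 0],
  [0, -2, -40, 0, 0, 0, 0],
  [0, -2, -40, 0, 0, 0, 0],
  [0, -2, -40, 0, 0, 0, 0],
  [0, -2, -40, 0, 0, 0, 0],
  [0, -2, -40, 0, 0, 0, 0],
  [0, -2, -35, 0, 0, 0, 0],
  [0, -2, -25, 0, 0, 0, 0],
  [0, -2, -19, 0, 0, 0, 0],
])

```text
clock: 32.02
eef_pos: [0.5566, -0.1638, 0.2782]
tool_rot: [0.003, 1.0, -0.0, 0.0]
ft_force: [-0.4, 0.3, -3.0]
grip_width: 0.021
grasp_force: 59.8
```

Request:
move_arm([
  [0, 0, 0, 30, 0, 0, 0],
  [0, 0, 0, 30, 0, 0, 0],
  [0, 0, 0, 30, 0, 0, 0],
  [0, 0, 0, 20, 0, 0, 0],
  [0, 0, 0, 0, 0, 0, 0],
  [0, 0, 0, 0, 0, 0, 0],
])

```text
clock: 32.52
eef_pos: [0.5561, -0.1607, 0.1672]
tool_rot: [0.001, 1.0, 0.0, -0.001]
ft_force: [0.2, 0.0, -1.6]
grip_width: 0.0205
grasp_force: 59.7
```

Request:
move_arm([
  [0, -1.2, 0, 0, 0, 0, 0],
  [0, 0, 0, 15, 0, 0, 0],
  [0, 0, 0, 10, 0, 0, 0],
  [0, 0, 0, 0, 0, 0, 0],
  [0, 0, 0, 4, 0, 0, 0],
  [0, 0, 0, 4, 0, 0, 0],
  [0, 0, 0, 4, 0, 0, 0],
  [0, 0, 0, 0, 0, 0, 0],
  [0, 0, 0, 0, 0, 0, 0],
])

```text
clock: 33.27
eef_pos: [0.558, -0.1608, 0.1307]
tool_rot: [0.0, 1.0, 0.0, -0.0]
ft_force: [-0.6, -1.0, -2.5]
grip_width: 0.0213
grasp_force: 59.8
```

Mouth is about 3 mm inside the well with no contact force. Continuing to the floor.

Request:
move_arm([
  [0, 0.5, 0, 4, 0, 0, 0],
  [0, 0, 0, 4, 0, 0, 0],
  [0, 0, 0, 4, 0, 0, 0],
  [0, 0, 0, 2, 0, 0, 0],
  [0, 0, 0, 2, 0, 0, 0],
  [0, 0, 0, 0, 0, 0, 0],
  [0, 0, 0, 0, 0, 0, 0],
])

```text
clock: 33.85
eef_pos: [0.5575, -0.1609, 0.1147]
tool_rot: [0.0, 1.0, 0.0, -0.0]
ft_force: [0.2, 0.5, -2.5]
grip_width: 0.0208
grasp_force: 59.8
```

Request:
move_arm([
  [0, 0, 0, 1, 0, 0, 0],
  [0, 0, 0, 1, 0, 0, 0],
  [0, 0, 0, 0, 0, 0, 0],
  [0, 0, 0, 0, 0, 0, 0],
])

```text
clock: 34.18
eef_pos: [0.5575, -0.1609, 0.1128]
tool_rot: [0.0, 1.0, -0.0, -0.0]
ft_force: [-0.3, -0.0, -2.3]
grip_width: 0.021
grasp_force: 59.8
```

Request:
move_arm([
  [0, 0, 0, 0.8, 0, 0, 0],
  [0, 0, 0, 0, 0, 0, 0],
  [0, 0, 0, 0, 0, 0, 0],
])

```text
clock: 34.43
eef_pos: [0.5576, -0.1609, 0.112]
tool_rot: [0.0, 1.0, -0.0, 0.0]
ft_force: [-0.3, -0.1, -2.7]
grip_width: 0.0216
grasp_force: 59.8
```

Request:
move_arm([
  [0.3, 0, 0, 0, 0, 0, 0],
  [0.4, 0, 0, 0, 0, 0, 0],
  [0.6, 0, 0, 0, 0, 0, 0],
  [1, 0, 0, 0, 0, 0, 0],
  [1, 0, 0, 0, 0, 0, 0],
  [1, 0, 0, 0, 0, 0, 0],
  [1, 0, 0, 0, 0, 0, 0],
  [1, 0, 0, 0, 0, 0, 0],
])

```text
clock: 35.1
eef_pos: [0.5576, -0.1609, 0.112]
tool_rot: [0.0, 1.0, -0.0, 0.0]
ft_force: [0.0, -0.1, 0.6]
grip_width: 0.0854
grasp_force: 0.0
```

Request:
move_arm([
  [1, 0, 0, -10, 0, 0, 0],
  [1, 0, 0, -30, 0, 0, 0],
  [1, 0, 0, -40, 0, 0, 0],
  [1, 0, 0, -40, 0, 0, 0],
  [1, 0, 0, -30, 0, 0, 0],
  [1, 40, 0, 0, 0, 0, 0],
  [1, 40, 0, 0, 0, 0, 0],
  [1, 40, 0, 0, 0, 0, 0],
  [1, 40, 0, 0, 0, 0, 0],
  [1, 0, 0, 0, 0, 0, 0],
])

```text
clock: 35.93
eef_pos: [0.3894, -0.1592, 0.2617]
tool_rot: [0.001, 1.0, 0.001, -0.003]
ft_force: [0.0, -0.1, -0.5]
grip_width: 0.0854
grasp_force: 0.0
```

```bash
python3 - <<'E'
from h import *
a=bot.camera("scene"); b=bot.camera("top")
I=np.vstack([np.hstack([cv2.resize(a[130:230,180:300],(384,320)),cv2.resize(b[160:260,300:420],(384,320))]),np.hstack([cv2.resize(a[200:300,275:395],(336,280)),cv2.resize(b[175:275,150:270],(336,280)),np.zeros((280,96,3),np.uint8)])])
cv2.imwrite("pics/end.png",I)
E
```

```text
(no output)
```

View pics/end.png

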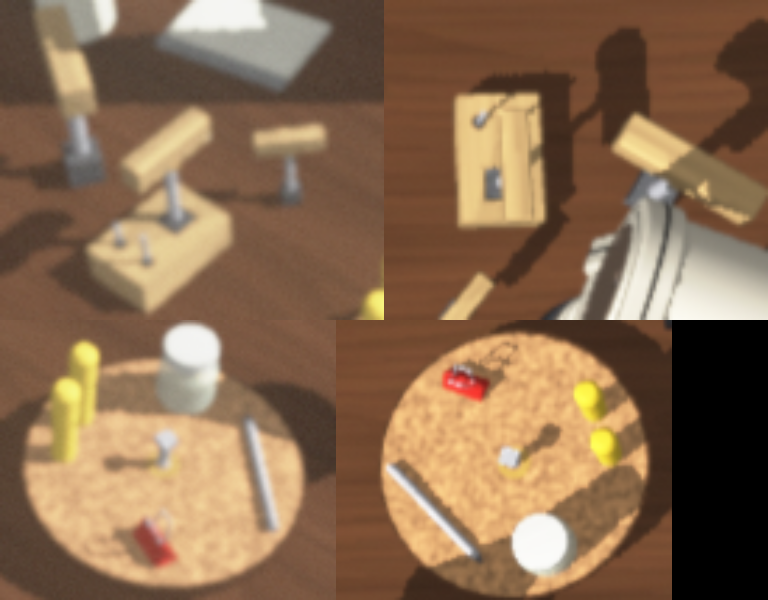

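Picture: the driver stands in its well (scene crop 172,190), the screw is upright and turned (top crop 510,457), and everything else is in place. Handing in.

```bash
python3 -c "
from workcell import bot; print(bot.job_done())"
```

```text
the job is handed in; nothing more can be done
None
```

The job is handed in: the screw was brought upright and turned about 120° clockwise with only a few newtons of push, and it still looked upright afterwards; the driver is back in its well, and nothing else looks moved in the final pictures.

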